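# Hold a crate bracket against the sprung panel

### The arm

A 6-joint arm with a two-finger parallel gripper is mounted at the origin on the work surface. World frame = base frame: x ahead of the robot, y to its left, z up, the work surface at z = 0. Lengths are in m, angles in rad, forces in N, time in s.
With the tool pointing down it reaches from about 0.25 to 0.8 m from the base axis. Payload 3.9 kg.
Tool frame: the origin (TCP) lies on the centre line of the jaws, within the pads' length; the fingertips stand 17 mm ahead of it and the grasp point (between the pads) lies 2 mm behind it (bot.tip_extent is the distance from the TCP to the fingertips, in m); z points along the fingers, y is the line along which they close (so a half turn about z gives the same grasp; the last joint's range is limited). The gripper opens to 85 mm and grips with 20 to 120 N. Pads are 22 mm wide; open, the fingers measure 114 mm over their backs; the gripper's body (76 mm by 85 mm) begins 54 mm behind the grasp point. The pads swing forward as they close: fully open they stand 13 mm farther back than shut.
Start: joints at [-1.183, 0.26, -0.138, 1.173, 0, 1.571], TCP at [0.199, -0.486, 0.248] pointing down, gripper open.
Joint ranges: [-2.78, 2.78], [-0.83, 1.72], [-1.28, 1.37], [-1.9, 2.12], [-1.57, 1.48], [-3.14, 3.14]. Speed limits (rad/s): [2.57, 2.57, 3.14, 3.14, 3.14, 3.14].

### API

Orientations are given as [roll, pitch, yaw] about the fixed x, y, z axes, in that order (R = Rz(yaw) Ry(pitch) Rx(roll)).
In Python, from rig import bot gives the robot as it stands. The module is installed in compiled form; this text tells all that it offers.
- The arm moves only by the tool jog_arm, never from a script. Its argument "steps" is a list that holds one entry, the list of rows, each a list of 5 numbers: the shift along the tool's x, y, z in m, then the turn about the tool's z in degrees, then the finger opening in m, from 0 to 0.0854. In form: [[[dx, dy, dz, roll, claw], ...]]. A call has 1 to 10 rows; each row shifts and turns the commanded pose from where the row before left it, along the tool's axes as they then stand; what a row does not reach is not made up. A row lasts 1/12 s, in which the tool goes at most 41.7 mm and 7.16 degrees, less where a joint would pass 70% of its speed; a pose out of reach is approached as far as the arm can. A call is refused whole if a number of a shift passes 0.0417 or a number of a turn 7.16, either way. A call with a gripper value outside its range is refused whole. The fingers move at their own pace and stop on an object; "grip_force" is the grip in N (left out, the last holds). Time passes only in rows, so rows that do not move let the fingers close. It gives the time, the measured TCP pose, the force, the opening and the grip force at its end, in the units of the state.
- bot.get_obs(): the state, without advancing time (a new reading comes with each control period).
- bot.read_camera(name): name is "scene" or "top"; returns the picture (384x512x3 uint8, red, green, blue); there is no depth.
- bot.camera_params(name): a dict with "camera_matrix" (3x3 intrinsics, pixels), "position" and "rotation" of the camera in the world. Camera axes: x right, y down, z forward; pixel columns grow to the right and rows downward; lengths in m; the calibration is good to about 2 mm. A picture is of the moment at which its call begins. camera_params takes no time and is no camera call.
- bot.sign_off(): hands the job in; it is judged then, once.
The state is a dict: "t": time; "joint_pos": joint angles; "dq": joint speeds; "joint_efforts": joint torques, N m; "eef_pos": TCP position; "tcp_rot": TCP orientation; "force": force on the tool from outside, world axes, zero at the start; "torque": the same for the moment, N m; "width": opening from 0.0 (shut) to 1.0 (fully open); "finger_force": force on a finger pad.
Only numpy, scipy, OpenCV 4.12 (cv2) and the standard library are available. Lean on these libraries where they do the work, as an engineer would, in place of code of your own. Each camera call takes 0.05 s, during which the arm holds its last target. There are 200 camera calls.

### The job

Put the orange-headed locating pin fully home in the hole of the screwing jig and let go of it. Then bring the blue angle bracket to the jig and stand it on the base with the left edge of its foot up against the pin, and press its back plate flat against the plywood panel with a steady push of about 10 N (panel face over the green strip, never pushed past 20 N), as a third hand for the packer who will drive the screws. Finish while still holding it pressed like that for a couple of seconds, and leave the tape roll and the red tub where they are.

Things in the scene. Friction and masses are not known exactly. Their poses are not given: they have to be found in the camera images.
- pin_grip (a point): Locating pin, upright in its stand at the start: orange round head 18 mm across, 44 mm tall; below it a steel shaft 10 mm across, 22 mm long, with a chamfered foot. This point is on the axis, half-way up the head: 22 mm above the shoulder, 44 mm above the foot. z points up along the pin. Grip the head from above, a little above this point so that the fingertips clear the base.
- stand: Grey stand in which the pin starts, a block 60 x 60 x 30 mm fixed to the bench, its origin at the centre of its underside. The pin's shoulder rests on its top, the shaft in a loose 12 mm hole.
- hole (a point): Mouth of the pin hole in the jig, framed by a yellow square, level with the top of the jig's base; 11.5 mm wide, 26 mm deep. Axes as the jig's: x level from the jig's front towards the panel (push direction), y left, z up. With the pin home, the shoulder under its head rests on the base.
- jig: Screwing jig: aluminium base fixed to the bench, 30 mm thick, reaching from -100 to +120 mm in x and -115 to +115 mm in y about this point, which is on its underside. The hole is at x 10, y 55 mm. The panel and back stop (50 mm high, at x 92 to 102 mm) stand on it.
- panel_face (a point): The fence: an upright plywood panel 200 mm wide (y), 12 mm thick, its top 65 mm above the base, on springs before a steel back stop. The point is mid-width on its front face, 30 mm above the base, and moves with it; axes as the jig's. At rest it lies 20 mm further along x than the hole and 55 mm to its right (-y).
- panel (a joint): How far the panel is pushed back along x, in m: 0 at rest, 0.045 at its stop. The springs give 0.5 N per mm, so 10 N is 0.020. On the base beside both ends of the panel a green strip marks the front face's places from 0.012 to 0.030 (6 to 15 N), a red one from 0.030 to 0.048.
- bracket_web (a point): Blue steel angle bracket, 0.2 to 0.4 kg, standing on its foot. In its middle an upright web 10 mm thick (y), 60 mm long (x), its top 59 mm above the underside, to be gripped from above across y. This point is mid-web, 35 mm above the underside and 36 mm to -x of the back plate's outer face. x points out through the back plate, z up.
- bracket_face (a point): Centre of the outer flat face of the bracket's back plate (90 mm wide, 60 mm tall, 6 mm thick), 30 mm above the underside; x points out of that face. This face goes flat against the panel.
- bracket_edge (a point): Middle of the left (+y) edge of the bracket's foot plate (90 mm wide, 6 mm thick, reaching 70 mm to -x from the back plate's outer face): 37 mm to -x of that face, 45 mm left of mid-web, 3 mm above the underside. This edge goes up against the pin's head (radius 9 mm).
- tape_roll: Roll of brown tape lying flat, 100 mm across, 48 mm high; origin at its underside. Not needed; to be left alone.
- screw_tub: Open red tub, 80 mm across, 55 mm high; origin at its underside. Not needed; to be left alone.

How it is judged:
By the outcome, as a careful person would: the job done as asked, in the order asked, and still so for the second after the job is handed in, while the arm keeps its last pose, push and grip.
It also fails if it takes over 67 s, if anything falls off the work surface, if the arm or the gripper's body presses on something with over 40 N, if the wrist force passes 120 N, or if a joint passes its speed limit or range.

## Working session

There is one attempt and no reset: what is moved stays moved. The work goes in short steps, Python scripts to look and compute and a tool call to move; the robot and the scene stay as the last step left them, time stands still between calls to the robot, and variables do not carry over. Pictures are saved under pics/ and viewed, at most 10 in all, crops included, and the job is handed in when it is done.

Besides the shell and the picture viewer there is one more tool, called after "Request:" by a JSON object that holds its "name" and its "arguments". jog_arm: Moves the arm, as the interface text tells. Its arguments: {"type":"object","properties":{"steps":{"type":"array","items":{"type":"array","items":{"type":"array","items":{"type":"number"}}}},"grip_force":{"type":"number"}},"required":["steps"]}

```bash
mkdir -p pics; python3 - <<'E'
from rig import bot
import cv2
for n in("scene","top"):
    cv2.imwrite(f"pics/{n}0.png",bot.read_camera(n)[:,:,::-1])
    p=bot.camera_params(n);print(n,p)
print(bot.get_obs(),bot.tip_extent)
E
```

```text
scene {'camera_matrix': array([[475.51926994,   0.        , 255.59892969],
       [  0.        , 475.51926994, 190.07628303],
       [  0.        ,   0.        ,   1.        ]]), 'position': array([1.09647164, 0.91094916, 0.93224086]), 'rotation': array([-2.24239186,  0.00762341,  2.58009543])}
top {'camera_matrix': array([[372.41697174,   0.        , 252.35183166],
       [  0.        , 372.41697174, 185.66839517],
       [  0.        ,   0.        ,   1.        ]]), 'position': array([0.38746699, 0.01247009, 1.02153686]), 'rotation': array([-2.98328785,  0.01883381, -1.59791878])}
{'t': 0.1, 'joint_pos': array([-1.18298963e+00,  2.60625881e-01, -1.39263495e-01,  1.17272650e+00,
        1.87706134e-05,  1.57081628e+00]), 'dq': array([-2.24582660e-04, -3.00771302e-03,  3.43670644e-03, -3.68860767e-05,
        5.98044166e-04,  1.31282781e-03]), 'joint_efforts': array([ 1.15668932e-03, -4.06509447e+01,  2.54527241e+01,  1.01617558e-02,
        9.46579007e-05,  7.37205283e-06]), 'eef_pos': array([ 0.19830983, -0.48545146,  0.24753531]), 'tcp_rot': array([-3.13977310e+00, -1.87342838e-05,  3.87786713e-01]), 'force': array([-0.55094639, -0.8662171 ,  0.34876799]), 'torque': array([ 0.02927012, -0.0270367 ,  0.04084347]), 'finger_force': 0.0, 'width': 1.00122743883621} 0.017
```

View pics/top0.png

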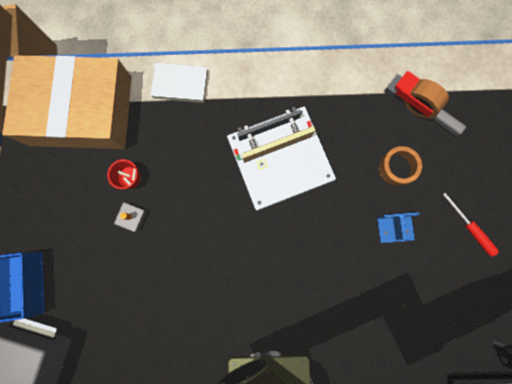

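View pics/scene0.png

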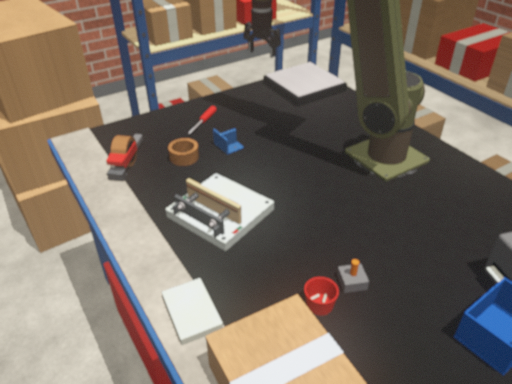

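```bash
cat > h.py <<'E'
from rig import bot
import cv2,numpy as np
from scipy.spatial.transform import Rotation as R
def cam(n):
    p=bot.camera_params(n);return np.array(p["camera_matrix"]),np.array(p["position"]),R.from_euler("xyz",p["rotation"]).as_matrix()
def ray(n,u,v,z):
    K,c,M=cam(n);d=M@np.linalg.solve(K,[u,v,1.]);return c+d*(z-c[2])/d[2]
def proj(n,P):
    K,c,M=cam(n);q=K@(M.T@(np.asarray(P)-c));return q[:2]/q[2]
def crop(im,x0,y0,x1,y1,s):
    c=cv2.resize(im[y0:y1,x0:x1],None,fx=s,fy=s,interpolation=cv2.INTER_CUBIC)
    for i in range((x0+9)//10*10,x1,10):cv2.putText(c,str(i),((i-x0)*s,8),0,.3,(0,255,255),1);cv2.line(c,((i-x0)*s,10),((i-x0)*s,16),(0,255,255))
    for i in range((y0+9)//10*10,y1,10):cv2.putText(c,str(i),(0,(i-y0)*s+4),0,.3,(0,255,255),1)
    return c
E
python3 - <<'E'
from h import *
t=cv2.imread("pics/top0.png")
a=crop(t,222,100,342,215,5);b=crop(t,105,195,150,240,5);c=crop(t,370,202,425,252,4)
o=np.zeros((575,800,3),np.uint8);o[:a.shape[0],:600]=a[:,:600];x=np.zeros((575,200,3),np.uint8)
b=crop(t,108,198,148,238,5);c=crop(t,374,205,424,255,4);x[:200]=b;x[210:410]=c;o[:,600:]=x
cv2.imwrite("pics/c0.png",o)
E
```

```text
(no output)
```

View pics/c0.png

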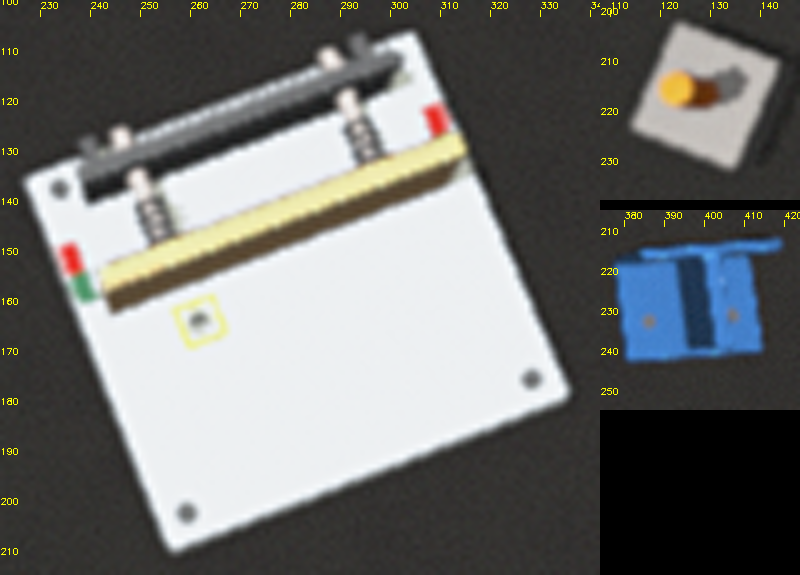

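```bash
cat >> h.py <<'E'
from scipy.optimize import minimize
S=4
def box(x0,x1,y0,y1,z0,z1):return np.array([[x,y,z] for x in(x0,x1) for y in(y0,y1) for z in(z0,z1)])/1e3
def cyl(r,z0,z1):
    a=np.arange(24)*np.pi/12;return np.array([[r*np.cos(t),r*np.sin(t),z] for t in a for z in(z0,z1)])/1e3
BR=[box(30,36,-45,45,0,60),box(-34,36,-45,45,0,6),box(-30,30,-5,5,0,59)]
def mask(n,im,w,f):
    x0,y0,x1,y1=w;c=cv2.resize(im[y0:y1,x0:x1],None,fx=S,fy=S,interpolation=cv2.INTER_LINEAR).astype(int);return f(c[...,0],c[...,1],c[...,2]).astype(np.uint8)
def rend(n,parts,pose,w,z=0):
    x0,y0,x1,y1=w;m=np.zeros(((y1-y0)*S,(x1-x0)*S),np.uint8);M=R.from_euler("z",pose[2]).as_matrix()
    for P in parts:
        q=np.array([proj(n,M@p+[pose[0],pose[1],z]) for p in P]);q=((q-[x0,y0]+.5)*S-.5)*16
        cv2.fillConvexPoly(m,cv2.convexHull(np.round(q).astype(np.int32)),1,shift=4)
    return m
def fit(ms,parts,p0,z=0,yaw=True):
    def cost(p):
        p=[p[0],p[1],p[2]*5 if yaw else 0];return sum((rend(n,parts,p,w,z)!=m).sum()/m.sum() for n,w,m in ms)
    s=np.array([p0[0],p0[1],p0[2]/5]);best=None
    for k in range(2):
        r=minimize(cost,s,method="Nelder-Mead",options=dict(initial_simplex=s+np.vstack([np.zeros(3),.008*np.eye(3)]),xatol=1e-5,fatol=1e-5));s=r.x
    return s*[1,1,5],r.fun
E
cat > m.py <<'E'
from h import *
I={n:cv2.imread(f"pics/{n}0.png")[:,:,::-1] for n in("top","scene")}
blue=lambda r,g,b:(b>r+35)
org=lambda r,g,b:(r>b+60)
gry=lambda r,g,b:((r>95)|(r>b+40))
def go(lbl,W,f,parts,p0,**k):
    ms=[(n,w,mask(n,I[n],w,f)) for n,w in W.items()]
    for s in [ms]+[[m] for m in ms]:print(lbl,len(s),s[0][0],*[np.round(v,4) for v in fit(s,parts,p0,**k)])
p=ray("top",396,229,0.02);print(p)
go("br",{"top":(370,205,430,250),"scene":(205,118,250,158)},blue,BR,[p[0],p[1],-.1])
p=ray("top",123,216,.07);print(p)
go("pin",{"top":(112,205,134,226),"scene":(346,255,364,277)},org,[cyl(9,0,44)],[p[0],p[1],0],z=.03,yaw=False)
# jig
c=np.array([[304.5,107],[335.5,179],[256.5,210],[227,135.5]])
C=np.array([ray("top",u,v,.03) for u,v in c]);print(C,C.mean(0),[np.linalg.norm(C[i]-C[i-1]) for i in range(4)])
for n in I:
    im=I[n].astype(int);
    y=((im[...,0]-im[...,2])>25)&(im[...,0]>150);P0=proj(n,ray("top",261.5,164.5,.03))
    vv,uu=np.nonzero(y);k=np.hypot(uu-P0[0],vv-P0[1])<9;print(n,P0,k.sum())
    w=(np.clip(im[...,0]-im[...,2]-8,0,None)*1.)[vv[k],uu[k]];u,v=(uu[k]*w).sum()/w.sum(),(vv[k]*w).sum()/w.sum();print(u,v,ray(n,u,v,.03))
E
python3 m.py
python3 -c "
from h import *
t=cv2.imread('pics/scene0.png');a=crop(t,160,170,280,250,4);b=crop(t,330,250,375,295,4);c=crop(t,205,118,250,158,4)
o=np.zeros((500,480+200,3),np.uint8);o[:320,:480]=a;o[:180,490:670]=b;o[200:360,490:670]=c;cv2.imwrite('pics/c1.png',o)"
```

```text
[ 0.41988482 -0.35112791  0.02      ]Traceback (most recent call last):
  File "m.py", line 10, in <module>
    go("br",{"top":(370,205,430,250),"scene":(205,118,250,158)},blue,BR,[p[0],p[1],-.1])
    ~~^^^^^^^^^^^^^^^^^^^^^^^^^^^^^^^^^^^^^^^^^^^^^^^^^^^^^^^^^^^^^^^^^^^^^^^^^^^^^^^^^^
  File "m.py", line 8, in go
    for s in [ms]+[[m] for m in ms]:print(lbl,len(s),s[0][0],*[np.round(v,4) for v in fit(s,parts,p0,**k)])
                                                                                      ~~~^^^^^^^^^^^^^^^^
  File "h.py", line 34, in fit
    r=minimize(cost,s,method="Nelder-Mead",options=dict(initial_simplex=s+np.vstack([np.zeros(3),.008*np.eye(3)]),xatol=1e-5,fatol=1e-5));s=r.x
    res = _minimize_neldermead(fun, x0, args, callback, bounds=bounds,
                               **options)
    fxr = func(xr)
    fx = function(np.copy(x), *(wrapper_args + args))
  File "h.py", line 31, in cost
    p=[p[0],p[1],p[2]*5 if yaw else 0];return sum((rend(n,parts,p,w,z)!=m).sum()/m.sum() for n,w,m in ms)
                                              ~~~^^^^^^^^^^^^^^^^^^^^^^^^^^^^^^^^^^^^^^^^^^^^^^^^^^^^^^^^
  File "h.py", line 31, in <genexpr>
    p=[p[0],p[1],p[2]*5 if yaw else 0];return sum((rend(n,parts,p,w,z)!=m).sum()/m.sum() for n,w,m in ms)
                                                   ~~~~^^^^^^^^^^^^^^^
  File "h.py", line 26, in rend
    q=np.array([proj(n,M@p+[pose[0],pose[1],z]) for p in P]);q=((q-[x0,y0]+.5)*S-.5)*16
                ~~~~^^^^^^^^^^^^^^^^^^^^^^^^^^^
  File "h.py", line 9, in proj
    K,c,M=cam(n);q=K@(M.T@(np.asarray(P)-c));return q[:2]/q[2]
          ~~~^^^
  File "h.py", line 5, in cam
    p=bot.camera_params(n);return np.array(p["camera_matrix"]),np.array(p["position"]),R.from_euler("xyz",p["rotation"]).as_matrix()
ValueError: time passes only in moves, steps and waits
```

View pics/c1.png

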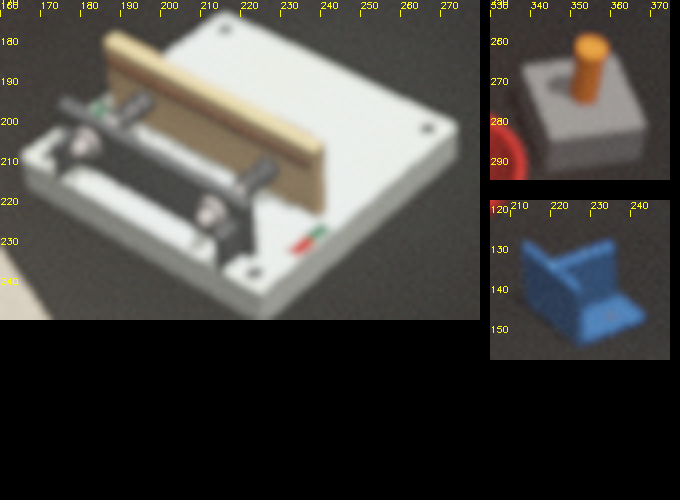

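The scene crop shows the jig (corners about (160,207), (222,247), (273,201) at top face; the panel hides the hole), the pin at (352,266) and the bracket at (226,140). I'll cache the calibration.

```bash
sed -i 's/^def cam(n)/import functools\n@functools.cache\ndef cam(n)/' h.py; time timeout 500 python3 m.py
```

```text
[ 0.41988482 -0.35112791  0.02      ]
br 2 top [ 0.4206 -0.3559  0.0549] 0.1772
br 1 top [ 0.4218 -0.3563  0.0579] 0.067
br 1 scene [ 0.4193 -0.3586  0.0464] 0.0859
[0.47089522 0.36093906 0.07      ]
pin 2 top [ 0.4724  0.3608 -0.0046] 0.6575
pin 1 top [ 0.4732  0.363  -0.0022] 0.3737
pin 1 scene [0.4695 0.3584 0.0161] 0.1455
[[ 0.76348852 -0.1242574   0.03      ]
 [ 0.55766434 -0.19749203  0.03      ]
 [ 0.48017912  0.01756408  0.03      ]
 [ 0.68848471  0.09298521  0.03      ]] [ 0.62245417 -0.05280003  0.03      ] [np.float64(0.22982585420597992), np.float64(0.21846488561869876), np.float64(0.22858933975068524), np.float64(0.22153908762877328)]
top [261.5 164.5] 50
261.36749265014697 164.05333893322134 [0.60502204 0.00071031 0.03      ]
scene [234.46791167 212.23357861] 54
237.23510971786834 209.0135841170324 [ 0.58985277 -0.00755701  0.03      ]
real	0m2.471s
user	0m2.955s
sys	0m0.152s
```

Request:
{"name": "jog_arm", "arguments": {"steps": [[[0, 0, 0, 2.6, 0.0854], [0.0225, -0.0294, 0, 0, 0.0854], [0.0225, -0.0294, 0, 0, 0.0854], [0.0225, -0.0294, 0, 0, 0.0854], [0.0225, -0.0294, 0, 0, 0.0854], [0.0225, -0.0294, 0, 0, 0.0854], [0.0225, -0.0294, 0, 0, 0.0854], [0.0225, -0.0294, 0, 0, 0.0854], [0.0225, -0.0294, 0, 0, 0.0854], [0.0225, -0.0294, 0, 0, 0.0854]]]}}

```text
t: 0.93
eef_pos: [0.3001, -0.167, 0.2481]
tcp_rot: [-3.141, 0.0, 0.342]
force: [0.4, -0.3, -0.1]
width: 1.003
finger_force: 0.0
```

Request:
{"name": "jog_arm", "arguments": {"steps": [[[0.0225, -0.0294, 0, 0, 0.0854], [0.0225, -0.0294, 0, 0, 0.0854], [0.0225, -0.0294, 0, 0, 0.0854], [0.0225, -0.0294, 0, 0, 0.0854], [0.0225, -0.0294, 0, 0, 0.0854], [0.0225, -0.0294, 0, 0, 0.0854], [0.0225, -0.0294, 0, 0, 0.0854], [0.0225, -0.0294, 0, 0, 0.0854], [0.0225, -0.0294, 0, 0, 0.0854], [0.0225, -0.0294, 0, 0, 0.0854]]]}}

```text
t: 1.77
eef_pos: [0.4195, 0.1691, 0.248]
tcp_rot: [-3.124, 0.001, 0.374]
force: [0.5, -0.6, 0.7]
width: 1.002
finger_force: 0.0
```

```bash
cat >> h.py <<'E'
def to(x,y,z,yaw=None):
    o=bot.get_obs();e=np.array(o["eef_pos"]);r=o["tcp_rot"];M=R.from_euler("xyz",r).as_matrix()
    print("t",o["t"],"pos",e.round(4),"rot",np.round(r,4),"F",np.round(o["force"],2),"w",round(o["width"]*.0854,4),"tool delta mm",(M.T@([x,y,z]-e)*1e3).round(1),"" if yaw is None else f"turn {np.degrees(r[2]-yaw):.2f}")
E
python3 - <<'E'
from h import *
I={n:cv2.imread(f"pics/{n}0.png")[:,:,::-1] for n in("top","scene")}
w=(112,202,136,226);m=mask("top",I["top"],w,lambda r,g,b:(r>185)&(b<120));v,u=np.nonzero(m);print(m.sum()/16);u=w[0]+(u.mean()+.5)/4-.5;v=w[1]+(v.mean()+.5)/4-.5
print(u,v,ray("top",u,v,.074))
f=lambda r,g,b:(r>85)|(r>b+40)
for W in({"top":(108,198,142,236)},{"scene":(338,250,378,296)}):
    n,w=list(W.items())[0];m=mask(n,I[n],w,f)
    if n=="scene":m=cv2.morphologyEx(m,cv2.MORPH_OPEN,np.ones((3,3)));print(m[:20,:20].sum())
    print(n,fit([(n,w,m)],[box(-30,30,-30,30,0,30),cyl(9,30,74)],[.465,.36,.4]))
to(.471,.361,.248)
E
```

```text
31.5
122.93799603174602 215.31349206349205 [0.47230903 0.35968321 0.074     ]
top (array([0.47315429, 0.36372373, 1.10469478]), np.float64(0.08466895103349177))
0
scene (array([ 0.46855622,  0.35866503, -0.39103814]), np.float64(0.11741616178854851))
t 1.7667 pos [0.4195 0.1691 0.248 ] rot [-3.1242e+00  1.0000e-03  3.7360e-01] F [ 0.54 -0.55  0.67] w 0.0856 tool delta mm [ 118.  -159.8    2.7]
```

Request:
{"name": "jog_arm", "arguments": {"steps": [[[0.0225, -0.0294, 0, 0, 0.0854], [0.0225, -0.0294, 0, 0, 0.0854], [0.0225, -0.0294, 0, 0, 0.0854], [0.0225, -0.0294, 0, 0, 0.0854], [0, 0, 0.02, 0, 0.0854], [0, 0, 0.02, 0, 0.0854], [0, 0, 0.02, 0, 0.0854], [0, 0, 0.02, 0, 0.0854], [0, 0, 0, 0, 0.0854], [0, 0, 0, 0, 0.0854]]]}}

```text
t: 2.6
eef_pos: [0.4794, 0.2565, 0.1716]
tcp_rot: [-3.074, 0.004, 0.454]
force: [0.4, 0.1, 1.0]
width: 1.001
finger_force: 0.0
```

```bash
python3 - <<'E'
from h import *
to(.471,.3605,.058,.342)
E
```

```text
t 2.6 pos [0.4794 0.2565 0.1716] rot [-3.0735  0.0043  0.4544] F [0.41 0.1  1.02] w 0.0855 tool delta mm [ 38.6 -89.2 119.7] turn 6.44
```

Request:
{"name": "jog_arm", "arguments": {"steps": [[[0, 0, 0, 0, 0.0854], [0, 0, 0, 0, 0.0854]]]}}

```text
t: 2.77
eef_pos: [0.4815, 0.2575, 0.1741]
tcp_rot: [-3.073, -0.002, 0.454]
force: [0.2, 0.7, 0.6]
width: 1.0
finger_force: 0.0
```

```bash
python3 - <<'E'
from h import *
to(.471,.3605,.058,.342);o=bot.get_obs();print(o["joint_pos"],o["dq"],o["joint_efforts"])
E
```

```text
t 2.7667 pos [0.4815 0.2575 0.1741] rot [-3.0735e+00 -1.9000e-03  4.5430e-01] F [0.19 0.66 0.63] w 0.0854 tool delta mm [ 35.5 -89.  122.6] turn 6.43
[ 0.45323447  0.33563009 -0.23101218  1.0023099   0.06810294  3.14055563] [-0.00036935 -0.00547609  0.00164175 -0.00465669 -0.00087826 -0.00024884] [ 2.85847625e-02 -4.28122294e+01  2.36156112e+01  3.65948863e-02
  2.55530616e-01  7.34598302e-06]
```

Request:
{"name": "jog_arm", "arguments": {"steps": [[[0, 0, 0, -7.1, 0.0854], [0, 0, 0, -7.1, 0.0854], [0, 0, 0, -7.1, 0.0854], [0, 0, 0, -7.1, 0.0854], [0, 0, 0, -7.1, 0.0854]]]}}

```text
t: 3.18
eef_pos: [0.4815, 0.2575, 0.1743]
tcp_rot: [-3.088, -0.042, 1.079]
force: [-0.1, -0.6, -0.5]
width: 1.001
finger_force: 0.0
```

```bash
python3 - <<'E'
from h import *
to(.471,.3605,.058,.342);o=bot.get_obs();print(o["joint_pos"])
E
```

```text
t 3.1833 pos [0.4815 0.2575 0.1743] rot [-3.0877 -0.0417  1.0788] F [-0.07 -0.64 -0.5 ] w 0.0855 tool delta mm [ 80.9 -51.4 122.7] turn 42.22
[ 0.45320214  0.33525304 -0.23122408  1.00213894  0.06807388  2.51490192]
```

The last joint hit its limit and the tool got tilted. I'll unwind it to the other limit, where the same effect should tilt it back.

Request:
{"name": "jog_arm", "arguments": {"steps": [[[0, 0, 0, -7.1, 0.0854], [0, 0, 0, -7.1, 0.0854], [0, 0, 0, -7.1, 0.0854], [0, 0, 0, -7.1, 0.0854], [0, 0, 0, -7.1, 0.0854], [0, 0, 0, -7.1, 0.0854], [0, 0, 0, -7.1, 0.0854], [0, 0, 0, -7.1, 0.0854], [0, 0, 0, -7.1, 0.0854], [0, 0, 0, -7.1, 0.0854]]]}}

```text
t: 4.02
eef_pos: [0.4815, 0.2575, 0.1743]
tcp_rot: [3.12, -0.064, 2.32]
force: [-0.1, 0.5, 0.0]
width: 1.002
finger_force: 0.0
```

Request:
{"name": "jog_arm", "arguments": {"steps": [[[0, 0, 0, -7.1, 0.0854], [0, 0, 0, -7.1, 0.0854], [0, 0, 0, -7.1, 0.0854], [0, 0, 0, -7.1, 0.0854], [0, 0, 0, -7.1, 0.0854], [0, 0, 0, -7.1, 0.0854], [0, 0, 0, -7.1, 0.0854], [0, 0, 0, -7.1, 0.0854], [0, 0, 0, -7.1, 0.0854], [0, 0, 0, -7.1, 0.0854]]]}}

```text
t: 4.85
eef_pos: [0.4815, 0.2575, 0.1743]
tcp_rot: [3.073, -0.0, -2.725]
force: [-0.3, 0.6, -1.1]
width: 1.0
finger_force: 0.0
```

Request:
{"name": "jog_arm", "arguments": {"steps": [[[0, 0, 0, -7.1, 0.0854], [0, 0, 0, -7.1, 0.0854], [0, 0, 0, -7.1, 0.0854], [0, 0, 0, -7.1, 0.0854], [0, 0, 0, -7.1, 0.0854], [0, 0, 0, -7.1, 0.0854], [0, 0, 0, -7.1, 0.0854], [0, 0, 0, -7.1, 0.0854], [0, 0, 0, -7.1, 0.0854], [0, 0, 0, -7.1, 0.0854]]]}}

```text
t: 5.68
eef_pos: [0.4815, 0.2575, 0.1743]
tcp_rot: [3.119, 0.064, -1.486]
force: [1.1, -0.3, -0.4]
width: 0.996
finger_force: 0.0
```

Request:
{"name": "jog_arm", "arguments": {"steps": [[[0, 0, 0, -7.1, 0.0854], [0, 0, 0, -7.1, 0.0854], [0, 0, 0, -7.1, 0.0854], [0, 0, 0, -7.1, 0.0854], [0, 0, 0, -7.1, 0.0854], [0, 0, 0, -7.1, 0.0854], [0, 0, 0, -7.1, 0.0854], [0, 0, 0, -7.1, 0.0854], [0, 0, 0, -7.1, 0.0854], [0, 0, 0, -7.1, 0.0854]]]}}

```text
t: 6.52
eef_pos: [0.4815, 0.2575, 0.1743]
tcp_rot: [-3.088, 0.042, -0.245]
force: [-0.8, -0.7, -0.5]
width: 0.998
finger_force: 0.0
```

Request:
{"name": "jog_arm", "arguments": {"steps": [[[0, 0, 0, -7.1, 0.0854], [0, 0, 0, -7.1, 0.0854], [0, 0, 0, -7.1, 0.0854], [0, 0, 0, -7.1, 0.0854], [0, 0, 0, -7.1, 0.0854], [0, 0, 0, -5, 0.0854], [0, 0, 0, 0, 0.0854]]]}}

```text
t: 7.1
eef_pos: [0.4812, 0.258, 0.1742]
tcp_rot: [-3.074, -0.002, 0.452]
force: [0.1, 0.1, 0.7]
width: 1.003
finger_force: 0.0
```

```bash
python3 - <<'E'
from h import *
to(.471,.3605,.058,.342);o=bot.get_obs();print(o["joint_pos"])
E
```

```text
t 7.1 pos [0.4812 0.258  0.1742] rot [-3.0739e+00 -2.1000e-03  4.5210e-01] F [0.05 0.07 0.65] w 0.0857 tool delta mm [ 35.3 -88.6 122.5] turn 6.31
[ 0.45448936  0.33527958 -0.23141491  1.00184478  0.06769069 -3.13919445]
```

Request:
{"name": "jog_arm", "arguments": {"steps": [[[0, 0.015, 0, 0, 0.0854], [0, 0.015, 0, 0, 0.0854], [0, 0, 0, 0, 0.0854]]]}}

```text
t: 7.35
eef_pos: [0.4879, 0.2424, 0.1709]
tcp_rot: [-3.087, 0.0, 0.43]
force: [0.0, -0.9, -0.3]
width: 1.0
finger_force: 0.0
```

```bash
python3 - <<'E'
from h import *
to(.471,.3605,.058,.342);o=bot.get_obs();print(o["joint_pos"])
E
```

```text
t 7.35 pos [0.4879 0.2424 0.1709] rot [-3.0872e+00  2.0000e-04  4.3020e-01] F [ 0.05 -0.9  -0.29] w 0.0854 tool delta mm [  33.9 -108.1  119. ] turn 5.05
[ 0.43084789  0.33737263 -0.23661751  0.99699687  0.05434596 -3.14091328]
```

Request:
{"name": "jog_arm", "arguments": {"steps": [[[0, 0.015, 0, 0, 0.0854], [0, 0.015, 0, 0, 0.0854], [0, 0.015, 0, 0, 0.0854], [0, 0.015, 0, 0, 0.0854], [0, 0.015, 0, 0, 0.0854], [0, 0.015, 0, 0, 0.0854], [0, 0, 0, 0, 0.0854]]]}}

```text
t: 7.93
eef_pos: [0.5064, 0.1996, 0.167]
tcp_rot: [-3.123, 0.001, 0.364]
force: [-0.2, 0.3, 0.1]
width: 1.0
finger_force: 0.0
```

```bash
python3 - <<'E'
from h import *
to(.471,.3605,.058,.342);o=bot.get_obs();print(o["joint_pos"])
E
```

```text
t 7.9333 pos [0.5064 0.1996 0.167 ] rot [-3.1233e+00  1.0000e-03  3.6420e-01] F [-0.17  0.32  0.12] w 0.0854 tool delta mm [  24.3 -161.   111.9] turn 1.27
[ 0.3651975   0.3401404  -0.24245396  0.98922636  0.01833222 -3.14062742]
```

Request:
{"name": "jog_arm", "arguments": {"steps": [[[0, 0.015, 0, 0, 0.0854], [0, 0.015, 0, 0, 0.0854], [0, 0.014, 0, 0, 0.0854], [0, 0, 0, 0, 0.0854]]]}}

```text
t: 8.27
eef_pos: [0.5145, 0.1785, 0.1665]
tcp_rot: [-3.141, 0.001, 0.333]
force: [0.1, 0.7, -0.3]
width: 1.004
finger_force: 0.0
```

```bash
python3 - <<'E'
from h import *
to(.471,.3605,.058,.342);o=bot.get_obs();print(o["joint_pos"])
E
```

```text
t 8.2667 pos [0.5145 0.1785 0.1665] rot [-3.141e+00  9.000e-04  3.325e-01] F [ 0.14  0.68 -0.3 ] w 0.0858 tool delta mm [  18.4 -186.2  108.6] turn -0.54
[ 3.33541705e-01  3.40822147e-01 -2.42592279e-01  9.88294187e-01
  5.85445162e-04 -3.14057073e+00]
```

Request:
{"name": "jog_arm", "arguments": {"steps": [[[0, 0, 0, 7.1, 0.0854], [0, 0, 0, 7.1, 0.0854], [0, 0, 0, 7.1, 0.0854], [0, 0, 0, 7.1, 0.0854], [0, 0, 0, 7.1, 0.0854], [0, 0, 0, 7.1, 0.0854], [0, 0, 0, 7.1, 0.0854], [0, 0, 0, 7.1, 0.0854], [0, 0, 0, 7.1, 0.0854], [0, 0, 0, 7.1, 0.0854]]]}}

```text
t: 9.1
eef_pos: [0.5141, 0.1797, 0.1665]
tcp_rot: [3.141, 0.002, -0.911]
force: [-0.4, -0.6, -0.1]
width: 0.997
finger_force: 0.0
```

Request:
{"name": "jog_arm", "arguments": {"steps": [[[0, 0, 0, 7.1, 0.0854], [0, 0, 0, 7.1, 0.0854], [0, 0, 0, 7.1, 0.0854], [0, 0, 0, 7.1, 0.0854], [0, 0, 0, 7.1, 0.0854], [0, 0, 0, 7.1, 0.0854], [0, 0, 0, 7.1, 0.0854], [0, 0, 0, 7.1, 0.0854], [0, 0, 0, 7.1, 0.0854], [0, 0, 0, 7.1, 0.0854]]]}}

```text
t: 9.93
eef_pos: [0.5141, 0.1796, 0.1665]
tcp_rot: [3.14, 0.0, -2.15]
force: [0.3, 0.8, -0.2]
width: 1.002
finger_force: 0.0
```

Request:
{"name": "jog_arm", "arguments": {"steps": [[[0, 0, 0, 7.1, 0.0854], [0, 0, 0, 7.1, 0.0854], [0, 0, 0, 7.1, 0.0854], [0, 0, 0, 7.1, 0.0854], [0, 0, 0, 7.1, 0.0854], [0, 0, 0, 2, 0.0854], [-0.0045, 0.037, 0, 0, 0.0854], [-0.0045, 0.037, 0, 0, 0.0854], [-0.0045, 0.037, 0, 0, 0.0854], [-0.0045, 0.037, 0, 0, 0.0854]]]}}

```text
t: 10.77
eef_pos: [0.481, 0.3263, 0.1669]
tcp_rot: [3.14, -0.001, -2.8]
force: [1.2, -0.4, -0.2]
width: 1.0
finger_force: 0.0
```

Request:
{"name": "jog_arm", "arguments": {"steps": [[[0, 0.038, 0, 0, 0.0854], [0, 0, 0, 0, 0.0854], [0, 0, 0, 0, 0.0854]]]}}

```text
t: 11.02
eef_pos: [0.4677, 0.3627, 0.1666]
tcp_rot: [3.14, -0.001, -2.795]
force: [0.4, -0.4, -0.1]
width: 1.006
finger_force: 0.0
```

```bash
python3 - <<'E'
from h import *
to(.471,.3605,.058,.342);o=bot.get_obs();print(o["joint_pos"])
t=bot.read_camera("top")[:,:,::-1];s=bot.read_camera("scene")[:,:,::-1]
cv2.imwrite("pics/c2.png",np.hstack([crop(t,80,170,170,270,4),crop(s,310,200,400,300,4)]))
E
```

```text
t 11.0167 pos [0.4677 0.3627 0.1666] rot [ 3.1402e+00 -8.0000e-04 -2.7948e+00] F [ 0.4  -0.44 -0.07] w 0.0859 tool delta mm [ -2.4  -3.3 108.6] turn -179.73
[ 0.65874319  0.4169714  -0.12166741  1.03251753  0.00157607  0.31196414]
```

View pics/c2.png

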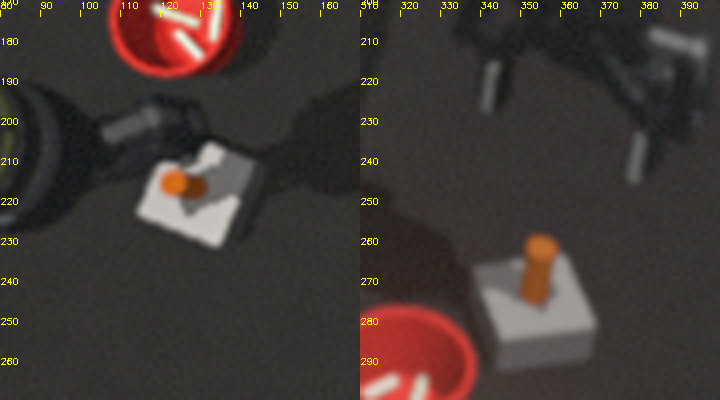

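Request:
{"name": "jog_arm", "arguments": {"steps": [[[-0.0024, -0.0033, 0.02, -0.2, 0.0854], [0, 0, 0.025, 0, 0.0854], [0, 0, 0.025, 0, 0.0854], [0, 0, 0.025, 0, 0.0854], [0, 0, 0.015, 0, 0.0854], [0, 0, 0, 0, 0.0854]]]}}

```text
t: 11.62
eef_pos: [0.4699, 0.3548, 0.0533]
tcp_rot: [-3.141, -0.008, -2.798]
force: [-0.6, -1.7, -0.1]
width: 1.003
finger_force: 0.0
```

Request:
{"name": "jog_arm", "arguments": {"steps": [[[0, 0, 0, 0, 0.0], [0, 0, 0, 0, 0.0], [0, 0, 0, 0, 0.0], [0, 0, 0, 0, 0.0], [0, 0, 0, 0, 0.0], [0, 0, 0, 0, 0.0], [0, 0, 0, 0, 0.0], [0, 0, 0, 0, 0.0]]], "grip_force": 30}}

```text
t: 12.28
eef_pos: [0.4721, 0.36, 0.0578]
tcp_rot: [3.138, 0.001, -2.795]
force: [-2.1, 3.6, 5.3]
width: 0.199
finger_force: 30.0
```

```bash
python3 - <<'E'
from h import *
to(.471,.3605,.056,.342-np.pi);o=bot.get_obs();print(o["joint_pos"],o["finger_force"])
E
```

```text
t 12.2833 pos [0.4721 0.36   0.0578] rot [ 3.1378e+00  1.0000e-03 -2.7945e+00] F [-2.1   3.57  5.32] w 0.017 tool delta mm [0.9 0.8 1.8] turn 0.29
[ 0.64978959  0.51156838 -0.2759946   0.78117256  0.00330735  0.30270235] 30.038646161556244
```

Request:
{"name": "jog_arm", "arguments": {"steps": [[[0, 0, -0.005, 0, 0], [0, 0, -0.02, 0, 0], [0, 0, -0.035, 0, 0], [0, 0, -0.035, 0, 0], [0, -0.02, -0.015, 0, 0], [0, -0.035, 0, 0, 0], [0, -0.035, 0, 0, 0], [0, -0.035, 0, 0, 0], [0, -0.035, 0, 0, 0], [0, -0.035, 0, 0, 0]]]}}

```text
t: 13.12
eef_pos: [0.5378, 0.1725, 0.1662]
tcp_rot: [-3.141, -0.003, -2.795]
force: [1.0, 0.5, -0.9]
width: 0.203
finger_force: 29.4
```

Request:
{"name": "jog_arm", "arguments": {"steps": [[[0, -0.035, 0, 0, 0], [0, -0.035, 0, 0, 0], [0, -0.035, 0, 0, 0], [0, -0.035, 0, 0, 0], [0, -0.03, 0, 0.3, 0], [0, -0.018, 0, 0, 0], [0, 0, 0.02, 0, 0], [0, 0, 0.02, 0, 0], [0, 0, 0, 0, 0], [0, 0, 0, 0, 0]]]}}

```text
t: 13.95
eef_pos: [0.5999, -0.0024, 0.1249]
tcp_rot: [3.14, -0.006, -2.801]
force: [0.0, -0.3, -0.4]
width: 0.199
finger_force: 29.4
```

```bash
python3 - <<'E'
from h import *
to(.6045,0,.082,.342-np.pi);o=bot.get_obs();print(o["joint_pos"],o["finger_force"])
t=bot.read_camera("top")[:,:,::-1];s=bot.read_camera("scene")[:,:,::-1]
cv2.imwrite("pics/top3.png",t);cv2.imwrite("pics/scene3.png",s)
cv2.imwrite("pics/c3.png",np.hstack([crop(t,215,110,315,210,4),crop(s,180,130,280,230,4)]))
e=o["eef_pos"]
for n in("top","scene"):print(n,[proj(n,e+[0,0,d]).round(1) for d in(.02,-.03,-.05)])
E
```

```text
t 13.95 pos [ 0.5999 -0.0024  0.1249] rot [ 3.1396 -0.0058 -2.8009] F [ 0.02 -0.25 -0.4 ] w 0.017 tool delta mm [-5.4  0.6 42.8] turn -0.07
[-3.93797270e-03  4.64168029e-01 -1.59702845e-01  9.53053738e-01
 -7.91820892e-05 -3.44627612e-01] 29.425244629383087
top [array([263. , 155.9]), array([262.8, 160.5]), array([262.7, 162.2])]
scene [array([233.7, 179.6]), array([234.4, 193.8]), array([234.6, 199.3])]
```

View pics/c3.png

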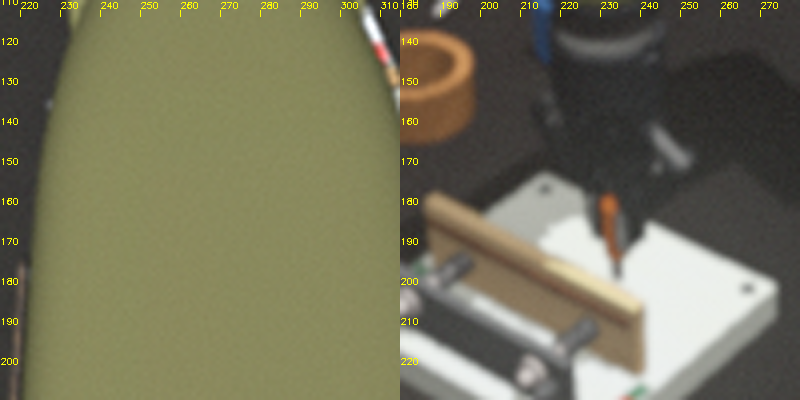

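```bash
python3 - <<'E'
from h import *
I={n:cv2.imread(f"pics/{n}0.png")[:,:,::-1] for n in("top","scene")}
J=[box(-100,120,-115,115,0,30),box(30,42,-100,100,30,95)]
W={"top":(215,98,350,220),"scene":(160,165,285,260)};ms=[]
for n,w in W.items():
    m=mask(n,I[n],w,lambda r,g,b:(r>(140 if n=="top" else 95)))
    cs,_=cv2.findContours(m,cv2.RETR_EXTERNAL,cv2.CHAIN_APPROX_NONE)
    c=max(cs,key=cv2.contourArea);f=np.zeros_like(m)
    cv2.drawContours(f,[c],-1,1,-1);ms.append((n,w,f))
def hole(p):return (R.from_euler("z",p[2]).as_matrix()@[.01,.055,0]+[p[0],p[1],0])[:2].round(4)
for s in(ms,ms[:1],ms[1:]):
    p,c=fit(s,J,[.612,-.056,.342]);print(s[0][0],len(s),p.round(4),round(c,4),"hole",hole(p))
# pin in the gripper, scene
s=cv2.imread("pics/scene3.png")[:,:,::-1];w=(222,175,245,205)
m=mask("scene",s,w,lambda r,g,b:r>b+50);v,u=np.nonzero(m);print("orange",m.sum()/16,w[0]+u.mean()/4,w[1]+v.mean()/4)
for r in range(177,204):print(r,[int(np.argmax(s[r,225:243,0].astype(int)-s[r,225:243,2]))+225],s[r,226:242,0].tolist())
E
```

```text
top 2 [ 0.6147 -0.0548  0.3424] 0.1637 hole [6.056e-01 4.000e-04]
top 1 [ 0.6153 -0.0551  0.3445] 0.1076 hole [0.6062 0.    ]
scene 1 [ 0.614  -0.0529  0.3417] 0.0521 hole [0.605  0.0023]
orange 72.5 230.7510775862069 191.1103448275862
177 [232] [68, 58, 60, 50, 54, 64, 70, 62, 58, 54, 58, 58, 61, 59, 58, 55]
178 [232] [92, 78, 72, 63, 73, 92, 102, 87, 64, 57, 56, 57, 61, 59, 62, 53]
179 [232] [113, 97, 84, 79, 109, 141, 146, 119, 82, 63, 55, 59, 60, 61, 55, 57]
180 [232] [129, 105, 88, 89, 135, 168, 173, 147, 100, 63, 56, 59, 56, 59, 53, 57]
181 [232] [130, 102, 85, 93, 140, 175, 180, 159, 113, 71, 61, 59, 58, 60, 56, 56]
182 [232] [130, 101, 83, 86, 128, 162, 171, 154, 116, 79, 61, 56, 59, 57, 60, 57]
183 [232] [143, 107, 84, 77, 109, 141, 152, 140, 109, 86, 66, 60, 58, 60, 62, 63]
184 [232] [164, 119, 86, 76, 99, 130, 138, 124, 109, 97, 75, 63, 55, 59, 62, 69]
185 [232] [189, 138, 94, 76, 98, 130, 135, 121, 109, 101, 80, 66, 56, 58, 69, 101]
186 [231] [209, 162, 105, 73, 99, 128, 135, 121, 110, 105, 82, 67, 58, 61, 85, 138]
187 [232] [222, 182, 123, 83, 99, 129, 136, 122, 114, 110
[... 772 characters left out ...]
36, 236, 227, 198, 153, 134, 174, 219, 234, 236, 236, 236, 236]
197 [225] [230, 234, 235, 235, 235, 228, 200, 155, 130, 175, 220, 234, 236, 236, 236, 236]
198 [225] [233, 235, 234, 232, 233, 228, 207, 165, 142, 176, 220, 235, 237, 236, 236, 236]
199 [225] [233, 234, 233, 231, 231, 227, 214, 186, 171, 192, 222, 235, 236, 237, 236, 236]
200 [227] [226, 231, 233, 233, 232, 230, 223, 210, 203, 214, 228, 235, 236, 236, 236, 237]
201 [227] [203, 216, 225, 232, 234, 234, 231, 226, 223, 225, 231, 234, 236, 236, 236, 236]
202 [231] [164, 184, 203, 216, 226, 231, 233, 232, 231, 229, 230, 231, 234, 236, 236, 236]
203 [232] [137, 146, 163, 184, 205, 218, 227, 232, 233, 233, 231, 230, 233, 235, 235, 237]
```

```bash
python3 - <<'E'
from h import *
to(.6055,.001,.085,.342-np.pi)
E
```

```text
t 14.05 pos [ 0.6019 -0.0018  0.1269] rot [ 3.1408e+00 -9.0000e-04 -2.8001e+00] F [ 0.25  0.4  -0.  ] w 0.0169 tool delta mm [-4.4  1.4 41.9] turn -0.03
```

Request:
{"name": "jog_arm", "arguments": {"steps": [[[-0.0044, 0.0014, 0.02, 0, 0], [0, 0, 0.019, 0, 0], [0, 0, 0, 0, 0], [0, 0, 0, 0, 0], [0, 0, 0, 0, 0]]]}}

```text
t: 14.47
eef_pos: [0.6062, 0.0012, 0.0887]
tcp_rot: [3.141, 0.001, -2.8]
force: [-0.1, 0.1, -0.6]
width: 0.2
finger_force: 29.4
```

```bash
python3 - <<'E'
from h import *
s=bot.read_camera("scene")
to(.6055,.001,.085,.342-np.pi);e=bot.get_obs()["eef_pos"]
print([proj("scene",e-[0,0,d]).round(1) for d in(.035,.042,.05)])
for r in range(200,214):print(r,s[r,222:246,0].tolist())
E
```

```text
t 14.5167 pos [0.6065 0.0012 0.0889] rot [ 3.1411e+00  1.5000e-03 -2.8001e+00] F [ 0.14 -0.21 -0.48] w 0.0168 tool delta mm [1.  0.1 3.9] turn -0.03
[array([233.5, 206.4]), array([233.6, 208.3]), array([233.7, 210.4])]
200 [162, 181, 203, 216, 226, 231, 231, 227, 219, 207, 189, 164, 141, 122, 92, 64, 62, 101, 173, 220, 236, 237, 236, 236]
201 [135, 146, 163, 184, 203, 217, 226, 231, 232, 228, 221, 203, 186, 159, 125, 91, 97, 142, 191, 224, 235, 237, 237, 236]
202 [127, 129, 137, 147, 164, 183, 204, 216, 227, 231, 232, 228, 219, 203, 177, 152, 159, 192, 217, 232, 236, 237, 237, 237]
203 [116, 123, 129, 130, 137, 147, 164, 185, 205, 218, 228, 232, 232, 227, 215, 203, 206, 221, 231, 235, 237, 237, 236, 237]
204 [107, 109, 115, 122, 127, 127, 133, 148, 165, 187, 207, 219, 228, 232, 231, 229, 229, 232, 234, 235, 236, 237, 236, 237]
205 [112, 106, 105, 110, 113, 116, 123, 123, 136, 146, 167, 188, 208, 220, 229, 232, 233, 232, 228, 229, 234, 236, 237, 237]
206 [125, 122, 112, 109, 106, 106, 114, 115, 122, 128, 135, 150, 169, 191, 208, 221, 226, 219, 212, 219, 231, 236, 237, 236]
207 [130, 1
[... 162 characters left out ...]
, 108, 111, 116, 125, 128, 139, 154, 162, 163, 171, 202, 227, 236, 237, 237]
209 [135, 131, 123, 112, 110, 107, 112, 115, 113, 108, 102, 107, 113, 121, 127, 132, 140, 149, 168, 202, 227, 236, 236, 237]
210 [131, 123, 113, 109, 111, 108, 110, 116, 120, 118, 110, 104, 105, 111, 115, 123, 136, 149, 170, 204, 228, 236, 237, 237]
211 [125, 113, 105, 112, 115, 110, 106, 114, 127, 127, 126, 116, 113, 108, 111, 118, 136, 151, 172, 205, 228, 236, 237, 237]
212 [116, 108, 110, 111, 114, 110, 100, 109, 125, 133, 131, 130, 126, 120, 117, 123, 137, 151, 172, 204, 229, 236, 237, 238]
213 [111, 111, 111, 112, 106, 101, 98, 105, 124, 135, 134, 134, 132, 129, 128, 131, 138, 151, 173, 205, 229, 237, 236, 236]
```

Request:
{"name": "jog_arm", "arguments": {"steps": [[[0.001, 0, 0.003, 0, 0], [0, 0, 0.003, 0, 0], [0, 0, 0.002, 0, 0], [0, 0, 0.002, 0, 0], [0, 0, 0.002, 0, 0], [0, 0, 0, 0, 0]]]}}

```text
t: 15.02
eef_pos: [0.6041, 0.0007, 0.0746]
tcp_rot: [3.14, -0.002, -2.8]
force: [-0.0, -0.9, -1.1]
width: 0.194
finger_force: 29.4
```

```bash
python3 - <<'E'
from h import *
to(.6055,.001,.0578,.342-np.pi)
E
```

```text
t 15.0167 pos [0.6041 0.0007 0.0746] rot [ 3.1398e+00 -1.8000e-03 -2.8005e+00] F [-0.03 -0.92 -1.06] w 0.0166 tool delta mm [-1.5 -0.2 16.8] turn -0.05
```

Request:
{"name": "jog_arm", "arguments": {"steps": [[[0, 0, 0.003, 0, 0], [0, 0, 0.003, 0, 0], [0, 0, 0.003, 0, 0], [0, 0, 0.003, 0, 0], [0, 0, 0, 0, 0], [0, 0, 0, 0, 0]]]}}

```text
t: 15.52
eef_pos: [0.6042, 0.0008, 0.0628]
tcp_rot: [3.14, -0.002, -2.8]
force: [-0.4, -1.1, -0.9]
width: 0.2
finger_force: 29.4
```

```bash
python3 - <<'E'
from h import *
to(.6055,.001,.0578,.342-np.pi)
E
```

```text
t 15.5167 pos [0.6042 0.0008 0.0628] rot [ 3.1399e+00 -1.5000e-03 -2.8004e+00] F [-0.37 -1.08 -0.87] w 0.0171 tool delta mm [-1.3 -0.2  5. ] turn -0.05
```

Request:
{"name": "jog_arm", "arguments": {"steps": [[[0, 0, 0.002, 0, 0], [0, 0, 0.002, 0, 0], [0, 0, 0.0015, 0, 0], [0, 0, 0, 0, 0], [0, 0, 0, 0, 0]]]}}

```text
t: 15.93
eef_pos: [0.6046, 0.0008, 0.0579]
tcp_rot: [3.14, -0.001, -2.8]
force: [0.3, 0.6, 1.9]
width: 0.205
finger_force: 29.6
```

```bash
python3 - <<'E'
from h import *
to(.6055,.001,.0578,.342-np.pi)
E
```

```text
t 15.9333 pos [0.6046 0.0008 0.0579] rot [ 3.1402e+00 -5.0000e-04 -2.8004e+00] F [0.3  0.59 1.91] w 0.0175 tool delta mm [-1.  -0.1  0.1] turn -0.05
```

Request:
{"name": "jog_arm", "arguments": {"steps": [[[0, 0, 0.0015, 0, 0], [0, 0, 0, 0, 0], [0, 0, 0, 0, 0]]]}}

```text
t: 16.18
eef_pos: [0.6047, 0.0008, 0.0578]
tcp_rot: [3.14, 0.0, -2.8]
force: [-3.0, -0.2, 9.4]
width: 0.201
finger_force: 30.5
```

Request:
{"name": "jog_arm", "arguments": {"steps": [[[0, 0, -0.001, 0, 0.035], [0, 0, 0, 0, 0.035], [0, 0, 0, 0, 0.035], [0, 0, -0.002, 0, 0.035], [0, 0, -0.015, 0, 0.045], [0, 0, -0.03, 0, 0.045], [0, 0, -0.04, 0, 0.045], [0, 0, -0.03, 0, 0.045], [0, 0, 0, 0, 0.045]]]}}

```text
t: 16.93
eef_pos: [0.6089, 0.0006, 0.1812]
tcp_rot: [-3.139, 0.01, -2.8]
force: [1.5, 0.4, 0.6]
width: 0.528
finger_force: 0.0
```

```bash
python3 - <<'E'
from h import *
to(.4206,-.357,.175,.055);print(bot.get_obs()["joint_pos"])
E
```

```text
t 16.9333 pos [6.089e-01 6.000e-04 1.812e-01] rot [-3.1391  0.0104 -2.8004] F [1.53 0.35 0.61] w 0.0451 tool delta mm [ 297.1 -274.     3.8] turn -163.60
[ 4.68173805e-04  4.28323133e-01 -6.32179956e-02  1.06863546e+00
  1.09793798e-03 -3.40702527e-01]
```

Request:
{"name": "jog_arm", "arguments": {"steps": [[[0, 0, 0, 5.5, 0.0854], [0, 0, 0, 5.5, 0.0854], [0, 0, 0, 5.4, 0.0854], [0.0188, -0.0316, 0, 0, 0.0854], [0.0188, -0.0316, 0, 0, 0.0854], [0.0188, -0.0316, 0, 0, 0.0854], [0.0188, -0.0316, 0, 0, 0.0854], [0.0188, -0.0316, 0, 0, 0.0854], [0.0188, -0.0316, 0, 0, 0.0854], [0.0188, -0.0316, 0, 0, 0.0854]]]}}

```text
t: 17.77
eef_pos: [0.4841, -0.2287, 0.1736]
tcp_rot: [3.14, -0.002, -3.086]
force: [0.2, -1.3, -0.2]
width: 0.998
finger_force: 0.0
```

Request:
{"name": "jog_arm", "arguments": {"steps": [[[0.0188, -0.0316, 0, 0, 0.0854], [0.0188, -0.0316, 0, 0, 0.0854], [0.0188, -0.0316, 0, 0, 0.0854], [0.0188, -0.0316, 0, 0, 0.0854], [0, 0, 0, 0, 0.0854], [0, 0, 0, 0, 0.0854], [0, 0, 0, 0, 0.0854]]]}}

```text
t: 18.35
eef_pos: [0.4169, -0.3574, 0.1735]
tcp_rot: [3.139, -0.002, -3.087]
force: [0.8, 0.0, 0.7]
width: 0.999
finger_force: 0.0
```

```bash
python3 - <<'E'
from h import *
s=bot.read_camera("scene")[:,:,::-1];t=bot.read_camera("top")[:,:,::-1];cv2.imwrite("pics/scene4.png",s);cv2.imwrite("pics/top4.png",t)
to(.4206,-.357,.033,.055-np.pi);print(bot.get_obs()["joint_pos"])
a=crop(s,190,90,265,165,4);b=crop(t,225,110,325,210,4);c=np.zeros((400,300,3),np.uint8);c[:300]=a
cv2.imwrite("pics/c4.png",np.hstack([c,b]))
E
```

```text
t 18.45 pos [ 0.4176 -0.3566  0.1737] rot [ 3.1396e+00 -1.6000e-03 -3.0852e+00] F [ 0.89 -0.71  0.95] w 0.0855 tool delta mm [ -3.2  -0.8 140.7] turn 0.08
[-7.07056907e-01  3.44094068e-01 -2.17323287e-01  1.01194647e+00
  3.56318932e-04 -7.63473884e-01]
```

View pics/c4.png

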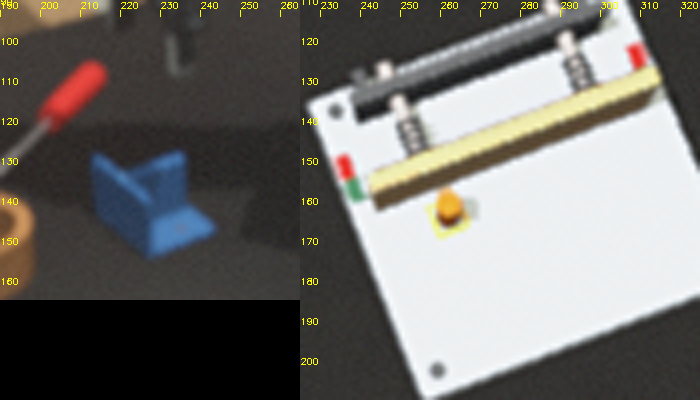

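The top view shows the pin upright in the yellow square at (260.5,162), and the bracket untouched below the open gripper. Descending.

Request:
{"name": "jog_arm", "arguments": {"steps": [[[-0.0032, -0.0008, 0.03, 0, 0.0854], [0, 0, 0.03, 0, 0.0854], [0, 0, 0.03, 0, 0.0854], [0, 0, 0.025, 0, 0.0854], [0, 0, 0.015, 0, 0.0854], [0, 0, 0.007, 0, 0.0854], [0, 0, 0, 0, 0.0854], [0, 0, 0, 0, 0.0854]]]}}

```text
t: 19.12
eef_pos: [0.421, -0.3577, 0.0374]
tcp_rot: [3.141, -0.001, -3.085]
force: [-0.4, 0.6, 0.0]
width: 1.001
finger_force: 0.0
```

Request:
{"name": "jog_arm", "arguments": {"steps": [[[0, 0, 0, 0, 0.0], [0, 0, 0, 0, 0.0], [0, 0, 0, 0, 0.0], [0, 0, 0, 0, 0.0], [0, 0, 0, 0, 0.0], [0, 0, 0, 0, 0.0], [0, 0, 0, 0, 0.0], [0, 0, 0, 0, 0.0], [0, 0, 0, 0, 0.0]]], "grip_force": 80}}

```text
t: 19.87
eef_pos: [0.4203, -0.3581, 0.0374]
tcp_rot: [3.14, -0.001, -3.087]
force: [-0.7, 2.2, 6.0]
width: 0.108
finger_force: 79.1
```

```bash
python3 - <<'E'
from h import *
to(.4206,-.357,.035,.055-np.pi)
E
```

```text
t 19.8667 pos [ 0.4203 -0.3581  0.0374] rot [ 3.1402e+00 -9.0000e-04 -3.0865e+00] F [-0.73  2.25  6.  ] w 0.0092 tool delta mm [-0.3  1.1  2.4] turn 0.00
```

Request:
{"name": "jog_arm", "arguments": {"steps": [[[0, 0, -0.005, 0, 0], [0, 0, -0.02, 0, 0], [0, 0, -0.035, 0, 0], [0, 0, -0.035, 0, 0], [0, 0, -0.035, 0, 0], [0, 0, -0.02, -5.5, 0], [0, 0, 0, -5.5, 0], [0, 0, 0, -5.46, 0]]]}}

```text
t: 20.53
eef_pos: [0.4212, -0.3594, 0.1889]
tcp_rot: [-3.14, 0.0, -2.795]
force: [-0.2, -0.4, -2.7]
width: 0.107
finger_force: 78.1
```

Request:
{"name": "jog_arm", "arguments": {"steps": [[[-0.027, 0.0214, 0, 0, 0], [-0.027, 0.0214, 0, 0, 0], [-0.027, 0.0214, 0, 0, 0], [-0.027, 0.0214, 0, 0, 0], [-0.027, 0.0214, 0, 0, 0], [-0.027, 0.0214, 0, 0, 0], [-0.027, 0.0214, 0, 0, 0], [-0.027, 0.0214, 0, 0, 0], [-0.027, 0.0214, 0, 0, 0], [-0.02, 0.0214, 0, 0, 0]]]}}

```text
t: 21.37
eef_pos: [0.5977, -0.0669, 0.1864]
tcp_rot: [3.14, -0.001, -2.799]
force: [0.2, -0.4, -2.6]
width: 0.109
finger_force: 78.4
```

Request:
{"name": "jog_arm", "arguments": {"steps": [[[0, 0, 0, 0, 0], [0, 0, 0, 0, 0], [0, 0, 0, 0, 0]]]}}

```text
t: 21.62
eef_pos: [0.5957, -0.0688, 0.1864]
tcp_rot: [3.14, -0.003, -2.799]
force: [-0.6, 1.2, -2.8]
width: 0.106
finger_force: 78.6
```

```bash
python3 - <<'E'
from h import *
s=bot.read_camera("scene")[:,:,::-1];cv2.imwrite("pics/scene5.png",s)
to(.6027,-.0657,.0674,.342-np.pi);print(bot.get_obs()["joint_pos"])
e=bot.get_obs()["eef_pos"]
w=tuple(np.r_[proj("scene",e).round()-[35,35],proj("scene",e).round()+[35,35]].astype(int))
m=mask("scene",s[:,:,::-1],w,lambda r,g,b:b>r+35)
print(e,fit([("scene",w,m)],BR,[e[0],e[1],.342],z=e[2]-.0374))
cv2.imwrite("pics/c5.png",cv2.resize(s[110:260,150:300],None,fx=4,fy=4))
E
```

```text
t 21.6667 pos [ 0.5955 -0.0693  0.1866] rot [ 3.1401e+00 -2.6000e-03 -2.8002e+00] F [-0.29 -0.91 -2.3 ] w 0.0093 tool delta mm [ -8.3   0.9 119.2] turn -0.03
[-1.16018256e-01  4.19334736e-01 -6.31745694e-02  1.09130535e+00
  2.10163924e-04 -4.57444178e-01]
[ 0.59554849 -0.06934199  0.18659372] (array([ 0.59362157, -0.07024498,  0.40154529]), np.float64(0.2655577860625179))
```

View pics/c5.png

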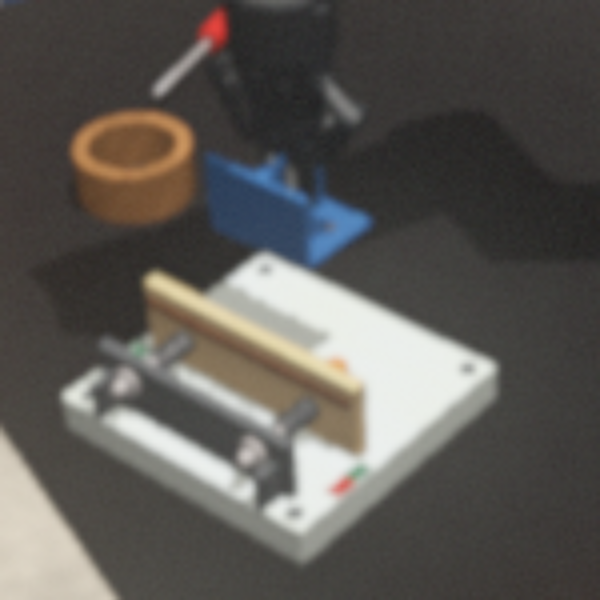

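Request:
{"name": "jog_arm", "arguments": {"steps": [[[-0.006, 0, 0.02, 0, 0], [0, 0, 0.025, 0, 0], [0, 0, 0.025, 0, 0], [0, 0, 0.02, 0, 0], [0, 0, 0.015, 0, 0], [0, 0, 0.007, 0, 0], [0, 0, 0, 0, 0], [0, 0, 0, 0, 0]]]}}

```text
t: 22.33
eef_pos: [0.6017, -0.0673, 0.0754]
tcp_rot: [3.14, -0.001, -2.801]
force: [0.6, 0.3, -2.7]
width: 0.109
finger_force: 78.5
```

```bash
python3 - <<'E'
from h import *
to(.6027,-.0657,.0674,.342-np.pi)
E
```

```text
t 22.3333 pos [ 0.6017 -0.0673  0.0754] rot [ 3.1402e+00 -1.1000e-03 -2.8007e+00] F [ 0.55  0.32 -2.69] w 0.0093 tool delta mm [-1.5  1.2  8. ] turn -0.07
```

Request:
{"name": "jog_arm", "arguments": {"steps": [[[0, 0, 0.003, 0, 0], [0, 0, 0.003, 0, 0], [0, 0, 0.002, 0, 0], [0, 0, 0, 0, 0], [0, 0, 0, 0, 0]]]}}

```text
t: 22.75
eef_pos: [0.6022, -0.0664, 0.0675]
tcp_rot: [3.141, -0.0, -2.799]
force: [1.9, -0.2, -1.8]
width: 0.106
finger_force: 78.8
```

```bash
python3 - <<'E'
from h import *
to(.6027,-.0657,.0674,.342-np.pi)
E
```

```text
t 22.75 pos [ 0.6022 -0.0664  0.0675] rot [ 3.1406e+00 -1.0000e-04 -2.7992e+00] F [ 1.85 -0.23 -1.81] w 0.009 tool delta mm [-0.7  0.6  0.1] turn 0.02
```

Request:
{"name": "jog_arm", "arguments": {"steps": [[[0, 0, 0.0006, 0, 0], [0, 0, 0, 0, 0], [0, 0.003, 0, 0, 0], [0, 0.002, 0, 0, 0], [0, 0.0015, 0, 0, 0], [0, 0, 0, 0, 0], [0, 0, 0, 0, 0]]]}}

```text
t: 23.33
eef_pos: [0.6011, -0.0606, 0.0675]
tcp_rot: [-3.141, 0.002, -2.799]
force: [2.3, -3.5, 6.1]
width: 0.106
finger_force: 79.9
```

```bash
cat >> h.py <<'E'
def jig():
    o=bot.get_obs();e=np.array(o["eef_pos"])-[.6045,.0008,0];M=R.from_euler("z",.342).as_matrix()
    print("t",round(o["t"],2),"jig xyz mm from hole",(M.T@e*1e3).round(1),"F jig",(M.T@o["force"]).round(2),"rot",np.round(o["tcp_rot"],4),"q5",round(o["joint_pos"][4],4),"w",round(o["width"],3))
E
python3 -c "
from h import *
jig()"
```

```text
t 23.33 jig xyz mm from hole [-23.8 -56.7  67.5] F jig [ 1.01 -4.08  6.14] rot [-3.1412e+00  1.6000e-03 -2.7994e+00] q5 0.0004 w 0.106
```

Request:
{"name": "jog_arm", "arguments": {"steps": [[[0, 0, -0.0004, 0, 0], [0, 0.001, 0, 0, 0], [0, 0.001, 0, 0, 0], [0, 0, 0, 0, 0], [0, 0, 0, 0, 0]]]}}

```text
t: 23.75
eef_pos: [0.6, -0.0585, 0.0675]
tcp_rot: [3.141, 0.001, -2.799]
force: [3.0, -4.1, 5.4]
width: 0.102
finger_force: 79.7
```

```bash
python3 -c "
from h import *
jig()"
```

```text
t 23.75 jig xyz mm from hole [-24.1 -54.4  67.5] F jig [ 1.41 -4.83  5.4 ] rot [ 3.1411e+00  9.0000e-04 -2.7993e+00] q5 0.0008 w 0.102
```

Request:
{"name": "jog_arm", "arguments": {"steps": [[[0, 0, -0.0004, 0, 0], [0, 0.001, 0, 0, 0], [0, 0.001, 0, 0, 0], [0, 0, 0, 0, 0], [0, 0, 0, 0, 0]]]}}

```text
t: 24.17
eef_pos: [0.5989, -0.0571, 0.0675]
tcp_rot: [-3.141, -0.0, -2.8]
force: [3.2, -5.3, 2.5]
width: 0.104
finger_force: 79.5
```

```bash
python3 -c "
from h import *
jig()"
```

```text
t 24.17 jig xyz mm from hole [-24.7 -52.7  67.5] F jig [ 1.2  -6.1   2.49] rot [-3.1414e+00 -3.0000e-04 -2.8001e+00] q5 -0.0003 w 0.104
```

Request:
{"name": "jog_arm", "arguments": {"steps": [[[0, 0.001, 0, 0, 0], [0, 0, 0, 0, 0], [0, 0, 0, 0, 0]]]}}

```text
t: 24.42
eef_pos: [0.5987, -0.0569, 0.0676]
tcp_rot: [-3.14, -0.001, -2.801]
force: [3.2, -6.5, 3.9]
width: 0.111
finger_force: 79.5
```

```bash
python3 -c "
from h import *
jig()"
```

```text
t 24.42 jig xyz mm from hole [-24.8 -52.5  67.6] F jig [ 0.87 -7.23  3.87] rot [-3.1398e+00 -6.0000e-04 -2.8007e+00] q5 -0.0018 w 0.111
```

Request:
{"name": "jog_arm", "arguments": {"steps": [[[-0.003, 0, 0, 0, 0], [-0.003, 0, 0, 0, 0], [-0.003, 0, 0, 0, 0], [-0.003, 0, 0, 0, 0], [-0.003, 0, 0, 0, 0], [-0.003, 0, 0, 0, 0], [0, 0, 0, 0, 0], [0, 0, 0, 0, 0]]]}}

```text
t: 25.08
eef_pos: [0.6091, -0.0535, 0.0678]
tcp_rot: [-3.139, -0.013, -2.802]
force: [-11.4, -14.3, 17.7]
width: 0.108
finger_force: 81.6
```

```bash
python3 -c "
from h import *
jig()"
```

```text
t 25.08 jig xyz mm from hole [-13.8 -52.7  67.8] F jig [-15.52  -9.68  17.71] rot [-3.1388 -0.0133 -2.802 ] q5 -0.0081 w 0.108
```

Request:
{"name": "jog_arm", "arguments": {"steps": [[[0, -0.0005, -0.001, 0, 0], [0, 0, -0.001, 0, 0], [0, 0, 0, 0, 0], [0, 0, 0, 0, 0]]]}}

```text
t: 25.42
eef_pos: [0.6097, -0.0532, 0.068]
tcp_rot: [-3.14, -0.013, -2.801]
force: [-6.3, -12.2, 6.9]
width: 0.108
finger_force: 80.1
```

```bash
python3 -c "
from h import *
jig();s=bot.read_camera('scene')[:,:,::-1];cv2.imwrite('pics/scene6.png',s);cv2.imwrite('pics/c6.png',crop(s,150,150,290,260,5))"
```

```text
t 25.42 jig xyz mm from hole [-13.2 -52.7  68. ] F jig [-10.01  -9.37   6.87] rot [-3.1402 -0.0128 -2.8015] q5 -0.0065 w 0.108
```

View pics/c6.png

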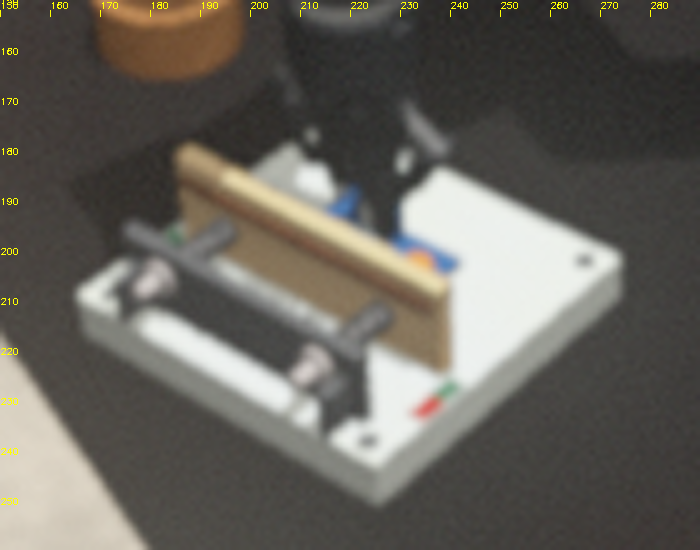

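```bash
python3 -c "
from h import *
M=R.from_euler('z',.342).as_matrix();H=np.array([.6045,.0008,0])
P=lambda x,y,z:proj('scene',H+M@(np.array([x,y,z])/1e3)).round(1)
for l,p in dict(footback=(-47,-7.7,36),footfront=(23,-7.7,36),plateTopL=(23,-7.7,90),pintop=(0,1,74),pinbase=(0,0,30),panTopL=(20,45,95),panTopLback=(32,45,95),panTopR=(32,-155,95),panBaseL=(32,45,30)).items():print(l,P(*p))
"
```

```text
footback [242.6 201.5]
footfront [227.  213.9]
plateTopL [226.1 199.3]
pintop [234.  200.8]
pinbase [234.3 212.4]
panTopL [241.3 204.9]
panTopLback [238.5 207.2]
panTopR [185.8 179.9]
panBaseL [239.2 224.9]
```

Request:
{"name": "jog_arm", "arguments": {"steps": [[[-0.001, -0.0015, -0.0008, 0, 0], [-0.002, -0.0015, 0, 0, 0], [-0.002, 0, 0, 0, 0], [-0.002, 0, 0, 0, 0], [0, 0, 0, 0, 0], [0, 0, 0, 0, 0]]]}}

```text
t: 25.97
eef_pos: [0.6147, -0.0517, 0.068]
tcp_rot: [3.138, -0.016, -2.8]
force: [-10.3, -6.8, 7.2]
width: 0.109
finger_force: 80.3
```

```bash
python3 -c "
from h import *
jig()"
```

```text
t 25.97 jig xyz mm from hole [ -8.  -52.9  68. ] F jig [-12.02  -2.98   7.2 ] rot [ 3.1375 -0.0164 -2.8004] q5 -0.003 w 0.109
```

Request:
{"name": "jog_arm", "arguments": {"steps": [[[-0.002, 0.0005, -0.0008, 0, 0], [-0.002, 0.0005, 0, 0, 0], [-0.002, 0, 0, 0, 0], [-0.002, 0, 0, 0, 0], [0, 0, 0, 0, 0], [0, 0, 0, 0, 0]]]}}

```text
t: 26.47
eef_pos: [0.6214, -0.0493, 0.0681]
tcp_rot: [3.139, -0.018, -2.801]
force: [-10.8, -10.3, 5.0]
width: 0.107
finger_force: 79.7
```

```bash
python3 -c "
from h import *
jig()"
```

```text
t 26.47 jig xyz mm from hole [ -0.9 -52.8  68.1] F jig [-13.65  -6.1    5.  ] rot [ 3.1392 -0.0185 -2.8011] q5 -0.0053 w 0.107
```

Request:
{"name": "jog_arm", "arguments": {"steps": [[[-0.002, 0, -0.0006, 0, 0], [-0.002, 0, 0, 0, 0], [-0.002, 0, 0, 0, 0], [-0.002, 0, 0, 0, 0], [-0.001, 0, 0, 0, 0], [0, 0, 0, 0, 0], [0, 0, 0, 0, 0]]]}}

```text
t: 27.05
eef_pos: [0.6278, -0.0469, 0.0682]
tcp_rot: [3.139, -0.023, -2.802]
force: [-13.8, -12.5, 5.4]
width: 0.104
finger_force: 79.9
```

```bash
python3 -c "
from h import *
jig()"
```

```text
t 27.05 jig xyz mm from hole [  6.  -52.8  68.2] F jig [-17.2   -7.11   5.4 ] rot [ 3.1391 -0.0225 -2.8016] q5 -0.0067 w 0.104
```

Request:
{"name": "jog_arm", "arguments": {"steps": [[[0.001, -0.0005, 0.001, 0, 0], [0.001, -0.0005, 0.0005, 0, 0], [0.001, 0, 0, 0, 0], [0.001, 0, 0, 0, 0], [0, 0, 0, 0, 0], [0, 0, 0, 0, 0]]]}}

```text
t: 27.55
eef_pos: [0.6275, -0.0471, 0.0678]
tcp_rot: [3.137, -0.015, -2.8]
force: [-9.3, -6.2, 5.2]
width: 0.109
finger_force: 80.0
```

```bash
python3 -c "
from h import *
jig()"
```

```text
t 27.55 jig xyz mm from hole [  5.6 -52.8  67.8] F jig [-10.85  -2.69   5.25] rot [ 3.1372 -0.0151 -2.8004] q5 -0.002 w 0.109
```

Request:
{"name": "jog_arm", "arguments": {"steps": [[[0.001, 0.0005, 0.0008, 0, 0], [0.001, 0.0005, 0.0008, 0, 0], [0, 0, 0, 0, 0], [0, 0, 0, 0, 0]]]}}

```text
t: 27.88
eef_pos: [0.6272, -0.0472, 0.0676]
tcp_rot: [3.139, -0.011, -2.801]
force: [-8.7, -6.1, 9.3]
width: 0.106
finger_force: 80.6
```

```bash
python3 -c "
from h import *
jig()"
```

```text
t 27.88 jig xyz mm from hole [  5.3 -52.9  67.6] F jig [-10.26  -2.87   9.3 ] rot [ 3.1393 -0.0112 -2.8005] q5 -0.0024 w 0.106
```

Request:
{"name": "jog_arm", "arguments": {"steps": [[[0.0005, 0.001, 0.0008, 0, 0], [0.0005, 0.0005, 0.0005, 0, 0], [0, 0, 0, 0, 0], [0, 0, 0, 0, 0], [0, 0, 0, 0, 0], [0, 0, 0, 0, 0]]]}}

```text
t: 28.38
eef_pos: [0.6271, -0.0472, 0.0675]
tcp_rot: [-3.141, -0.009, -2.801]
force: [-6.7, -10.6, 13.0]
width: 0.108
finger_force: 81.1
```

```bash
python3 -c "
from h import *
jig();s=bot.read_camera('scene')[:,:,::-1];t=bot.read_camera('top')[:,:,::-1]
cv2.imwrite('pics/c7.png',np.hstack([crop(s,165,165,265,255,4),crop(t,220,90,320,180,4)]))"
```

```text
t 28.38 jig xyz mm from hole [  5.2 -52.8  67.5] F jig [-9.84 -7.75 13.01] rot [-3.1411 -0.0091 -2.8012] q5 -0.0041 w 0.108
```

View pics/c7.png

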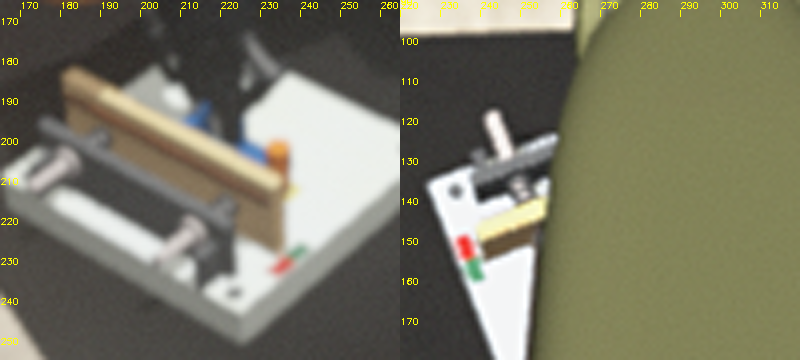

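```bash
python3 -c "
from h import *
a=cv2.imread('pics/top0.png')[:,:,::-1];b=bot.read_camera('top')
H=np.array([.6045,.0008,0]);M=R.from_euler('z',.342).as_matrix()
P=lambda x,y,z:proj('top',H+M@(np.array([x,y,z])/1e3))
# intensity (r-b: yellow panel top) sampled along jig x on plane z=95 near the left end
for n,im in(('rest',a),('now',b)):
    f=(im[...,0].astype(np.float32)-im[...,2]);c=[]
    for y in range(28,42,2):
        xs=np.arange(5,75,.5);q=np.array([P(x,y,95) for x in xs],np.float32)
        v=cv2.remap(f,q[:,:1],q[:,1:],cv2.INTER_CUBIC)[:,0];v=np.clip(v-45,0,None);c.append((v*xs).sum()/v.sum())
    print(n,np.round(c,1),np.median(c))
jig()"
```

```text
rest [24.3 24.7 25.  24.8 24.4 23.8 23.5] 24.350487923937592
now [44.5 43.8 43.9 44.5 44.5 44.2 44.5] 44.45106823868275
t 28.53 jig xyz mm from hole [  5.3 -52.8  67.5] F jig [-10.34  -6.56  14.55] rot [-3.1411 -0.0091 -2.8012] q5 -0.0041 w 0.108
```

Request:
{"name": "jog_arm", "arguments": {"steps": [[[0, 0, 0, 0, 0], [0, 0, 0, 0, 0], [0, 0, 0, 0, 0], [0, 0, 0, 0, 0], [0, 0, 0, 0, 0], [0, 0, 0, 0, 0], [0, 0, 0, 0, 0], [0, 0, 0, 0, 0], [0, 0, 0, 0, 0], [0, 0, 0, 0, 0]]]}}

```text
t: 29.37
eef_pos: [0.6271, -0.0472, 0.0675]
tcp_rot: [-3.141, -0.009, -2.801]
force: [-8.2, -9.5, 14.0]
width: 0.106
finger_force: 81.1
```

Request:
{"name": "jog_arm", "arguments": {"steps": [[[0, 0, 0, 0, 0], [0, 0, 0, 0, 0], [0, 0, 0, 0, 0], [0, 0, 0, 0, 0], [0, 0, 0, 0, 0], [0, 0, 0, 0, 0], [0, 0, 0, 0, 0], [0, 0, 0, 0, 0], [0, 0, 0, 0, 0], [0, 0, 0, 0, 0]]]}}

```text
t: 30.2
eef_pos: [0.6271, -0.0472, 0.0675]
tcp_rot: [-3.141, -0.009, -2.801]
force: [-7.8, -10.3, 13.5]
width: 0.105
finger_force: 81.1
```

Request:
{"name": "jog_arm", "arguments": {"steps": [[[0, 0, 0, 0, 0], [0, 0, 0, 0, 0], [0, 0, 0, 0, 0], [0, 0, 0, 0, 0], [0, 0, 0, 0, 0], [0, 0, 0, 0, 0], [0, 0, 0, 0, 0], [0, 0, 0, 0, 0], [0, 0, 0, 0, 0], [0, 0, 0, 0, 0]]]}}

```text
t: 31.03
eef_pos: [0.6272, -0.0472, 0.0675]
tcp_rot: [-3.141, -0.009, -2.801]
force: [-8.1, -10.6, 13.5]
width: 0.106
finger_force: 81.1
```

```bash
python3 -c "
from h import *
jig()"
```

```text
t 31.03 jig xyz mm from hole [  5.3 -52.8  67.5] F jig [-11.16  -7.29  13.52] rot [-3.1411 -0.009  -2.8012] q5 -0.0041 w 0.106
```

Steady for 2.5 s; handing in.

```bash
python3 -c "
from rig import bot
print(bot.sign_off())"
```

```text
the job is handed in; nothing more can be done
None
```

I handed the job in at about 31 s: the pin is home and released, and the arm is still holding the bracket against the pin and the panel with a steady push of about 10 N (panel about 20 mm back by the top camera, over the green strip). The tool leans about 0.5° from vertical, so the back plate may be that far from perfectly flat on the panel; the tape roll and tub were not touched.

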